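# Turn a drained jar mouth up and stand it on the scale

## Task

The washed square jar has drained mouth down on the blue mat. Turn it the right way up and stand it in the middle of the scale's steel pan, ready for filling. It is glass, so set it down each time rather than letting it drop or topple, and leave the other things where they are.

Things in the scene. Friction and masses are not known exactly. Their poses are not given: they have to be found in the camera images.
- jar: Empty clear-glass square jar, 200 g: body 60 x 60 mm with flat sides, 60 mm high, then a round neck, 51 mm wide or less; 80 mm high in all. Origin: centre of the outside of its base. z points from the base out through the mouth, so down at the start; x and y are square to the flat sides. It stands steadily on its base, on its mouth or lying on any of its flat sides.
- jar_middle (a point): Centre of the jar's 60 mm body, on its axis: 30 mm from the base, 30 mm from each flat side; close to the centre of mass. Same axes as the jar.
- jar_mouth (a point): Centre of the jar's mouth, on its axis, 80 mm from the base.
- mat: Blue ribbed plastic draining mat, fixed to the table, 240 (x) x 320 (y) mm, 4 mm thick. Origin: centre of its underside, on the table; z up. The square jar and the round jar stand on it, mouth down, 160 mm or more apart. It may lie on either side of the table, the scale on the other.
- scale: Packing scale with a white housing, fixed to the table, 260 (x) x 220 (y) mm, its sloping console on its -x side. Origin: centre of its underside, on the table; z up.
- scale_pan (a point): Centre of the top of the scale's flat steel pan, 190 (x) x 220 (y) mm, 64 mm above the table and 40 mm along the scale's +x from its origin. The pan does not give way. Same axes as the scale.
- round_jar: Empty clear-glass round jar standing mouth down on the mat, a bystander: diameter 66 mm, 84 mm high. Origin: centre of the outside of its base, now its top; z points out through its mouth (down).
- filled_a: Filled square jar with a black screw cap, standing upright, a bystander: 60 x 60 mm, 82 mm high. Origin: centre of its underside.
- filled_b: Another filled and capped square jar, a bystander, same size and origin.
- lid_a: Black screw cap lying inside up on the table, a bystander: diameter 54 mm, 15 mm high. Origin: centre of its underside.
- lid_b: Another black screw cap, a bystander, same size and origin.
- roll: Standing roll of white paper, a bystander: diameter 104 mm, 100 mm high. Origin: centre of its underside.
- dryer: Black hand dryer lying on its side, a bystander: about 220 mm long along its x with its handle along its -y, reaching 155 mm from the barrel's axis, 72 mm high. Origin: on the table under the barrel's axis.
Not all that is in view belongs to the job. Leave any orange or pink look-alike of the jar alone.

How it is judged:
By the outcome, as a careful person would: the job done as asked, in the order asked, and still so for the second after the job is handed in, with the robot touching nothing.
It also fails if it takes over 72 s, if anything falls off the work surface, if the arm or the gripper's body presses on something with over 40 N, if the wrist force passes 120 N, or if a joint passes its speed limit or range.

## Robot

A 6-joint arm with a two-finger parallel gripper is mounted at the origin on the work surface. World frame = base frame: x ahead of the robot, y to its left, z up, the work surface at z = 0. Lengths are in mm, angles in rad, forces in N, time in s.
With the tool pointing down it reaches from about 300 to 950 mm from the base axis. Payload 3.1 kg.
Tool frame: the origin (TCP) lies between the finger pads; the fingertips stand 22 mm ahead of it and the grasp point (between the pads) lies 3 mm ahead of it (r.tips_ahead is the distance from the TCP to the fingertips, in mm); z points along the fingers, y is the line along which they close (so a half turn about z gives the same grasp; the last joint's range is limited). The gripper opens to 85 mm and grips with 20 to 120 N. Pads are 22 mm wide; open, the fingers measure 114 mm over their backs; the gripper's body (76 mm by 85 mm) begins 54 mm behind the grasp point. The pads swing forward as they close: fully open they stand 13 mm farther back than shut.
Start: joints at [1.227, 0.308, 1.634, -0, 1.2, -0.07], TCP at [169.021, 601.717, 213.672] pointing down, gripper open.
Joint ranges: [-3.06, 3.06], [-0.79, 1.96], [0.05, 2.63], [-1.19, 4.34], [0.05, 2.64], [-2.94, 2.94]. Speed limits (rad/s): [2.79, 2.79, 3.14, 3.14, 3.14, 3.14].

## Interface

Orientations are given as a unit quaternion [w, x, y, z].
In Python, from plant import status, viewer, r gives the robot as it stands. The module is installed in compiled form; this text tells all that it offers.
- The arm moves only by the tool arm_command, never from a script. Its argument "rows" is a list of rows, each an object of numbers: "tx", "ty", "tz": the shift along the tool's x, y, z in m; "yaw": the turn about the tool's z in degrees; "grip": the opening, from 0 (shut) to 1 (fully open). A call has 1 to 20 rows; each row is the pose to reach, as a shift and turn from the pose commanded when the call began, along the tool's axes at that moment; what a row does not reach only later rows make up. A row lasts 1/10 s, in which the tool goes at most 50 mm and 8.59 degrees, less where a joint would pass 70% of its speed; a pose out of reach is approached as far as the arm can. A call with a gripper value outside its range is refused whole. The fingers move at their own pace and stop on an object; "force" is the grip in N (left out, the last holds). Time passes only in rows, so rows that repeat a pose let the fingers close. It gives the time, the measured TCP pose, the force, the opening and the grip force at its end, in the units of the state.
- status.sense(): the state, without advancing time (a new reading comes with each control period).
- viewer.grab_frame(name): name is "scene" or "top" or "wrist"; returns a dict with "img" (420x560x3 uint8, red, green, blue), "range_z" (420x560 float32, mm along the optical axis (not along the pixel's ray), 0 where there is no reading), "K" (3x3 intrinsics, pixels), "dist" ([k1, k2, p1, p2, k3] as OpenCV has them; the pictures are not rectified), "xyz" and "attitude" of the camera in the world. Camera axes: x right, y down, z forward; pixel columns grow to the right and rows downward; lengths in mm; the calibration is good to about 2 mm. A picture is of the moment at which its call begins.
- r.sign_off(): hands the job in; it is judged then, once.
The state is a dict: "t": time; "q": joint angles; "qvel": joint speeds; "tau": joint torques, N m; "eef_pos": TCP position; "orientation": TCP orientation; "ft_force": force on the tool from outside, world axes, zero at the start; "wrist_torque": the same for the moment, N m; "width": finger opening in mm; "grasp_force": force on a finger pad.
Only numpy, scipy, OpenCV 4.12 (cv2) and the standard library are available. Lean on these libraries where they do the work, as an engineer would, in place of code of your own. Each camera call takes 0.05 s, during which the arm holds its last target. There are 200 camera calls.

## Working session

There is one attempt and no reset: what is moved stays moved. The work goes in short steps, Python scripts to look and compute and a tool call to move; the robot and the scene stay as the last step left them, time stands still between calls to the robot, and variables do not carry over. Pictures are saved under pics/ and viewed, at most 12 in all, crops included, and the job is handed in when it is done.

Besides the shell and the picture viewer there is one more tool, called after "Request:" as name([rows], argument=value, ...), one row to a line, values as JSON. arm_command: Moves the arm, as the interface text tells. Its arguments: {"type":"object","properties":{"rows":{"type":"array"},"force":{"type":"number"}},"required":["rows"]}

```bash
mkdir -p pics; cat > h.py <<'E'
import numpy as np, cv2
from scipy.spatial.transform import Rotation as R
from plant import status, viewer, r
def Rm(q): return R.from_quat([q[1],q[2],q[3],q[0]]).as_matrix()
def grab(n,save=None):
    f=viewer.grab_frame(n)
    f['R']=Rm(f['attitude']) if np.size(f['attitude'])==4 else np.array(f['attitude'])
    if save: cv2.imwrite('pics/'+save,f['img'][:,:,::-1])
    return f
def rays(f,uv):
    p=cv2.undistortPoints(np.array(uv,float).reshape(-1,1,2),np.array(f['K']),np.array(f['dist'])).reshape(-1,2)
    return np.c_[p,np.ones(len(p))]@f['R'].T
def plane(f,uv,z):
    d=rays(f,uv); o=np.array(f['xyz']); return o+d*((z-o[2])/d[:,2])[:,None]
def depthpt(f,uv):
    d=rays(f,uv); return np.array([np.array(f['xyz'])+d[i]*f['range_z'][int(v),int(u)] for i,(u,v) in enumerate(uv)])
E
python3 - <<'E'
from h import *
for n in ['top','scene']:
    f=grab(n,n+'0.png'); print(n,f['xyz'],f['attitude'],np.array(f['K']).tolist())
s=status.sense(); print(s)
E
```

```text
top [ 390.10359357   22.56064951 1205.3279681 ] [ 0.06902038 -0.70058246  0.70807717 -0.05520082] [[409.71004277791326, 0.0, 275.8991702125345], [0.0, 409.71004277791326, 211.43943229210365], [0.0, 0.0, 1.0]]
scene [1392.38837648 -192.09370835 1026.67687229] [-0.28446609  0.76117593  0.54159591 -0.21532329] [[511.71238899412515, 0.0, 279.1064306842909], [0.0, 511.71238899412515, 214.17956951542632], [0.0, 0.0, 1.0]]
{'t': 0.1, 'q': array([ 1.22728836e+00,  3.08937038e-01,  1.63505048e+00,  1.72252121e-05,
        1.19969801e+00, -6.97000136e-02]), 'qvel': array([ 0.0006583 , -0.00179716, -0.00360782, -0.00195392,  0.00026042,
        0.00032733]), 'tau': array([ 4.80264389e-04, -4.16404295e+01, -2.77647328e+01, -2.07375474e-04,
        3.96228541e-03,  1.22283555e-05]), 'eef_pos': array([168.75838403, 600.9781013 , 212.55423444]), 'orientation': array([-2.22515518e-04,  1.36479746e-01,  9.90642309e-01, -1.02253591e-03]), 'ft_force': array([0.05359933, 0.11030176, 0.63473623]), 'wrist_torque': array([ 0.00817354,  0.02879118, -0.01210515]), 'grasp_force': 0.0, 'width': 85.54724515450147}
```

View pics/top0.png

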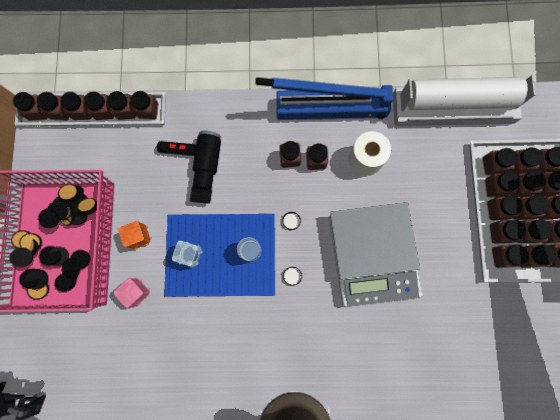

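View pics/scene0.png

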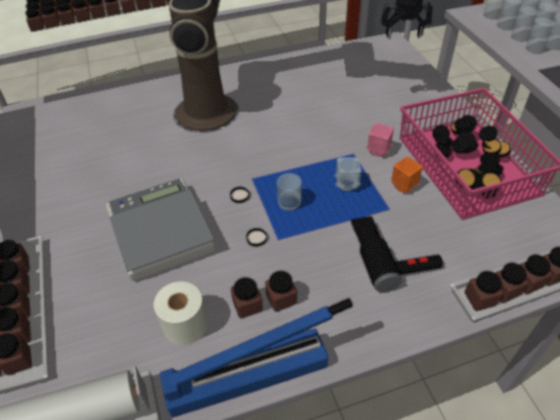

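Top view: the clear square jar is at about (186,254) and the round jar at (249,250), both on the blue mat. The scale pan is at about (375,240) and the lids at (291,221) and (291,276).
Could be taken for the jar: orange cube (134,236), pink cube (130,292), round jar (249,250). I choose the clear square one at (186,254), and will check it in a crop.

```bash
python3 - <<'E'
from h import *
f=grab('top'); img=f['img']
c=cv2.resize(img[215:295,150:290],None,fx=5,fy=5,interpolation=cv2.INTER_CUBIC)
d=cv2.resize(img[190:310,320:430],None,fx=3.33,fy=3.33,interpolation=cv2.INTER_CUBIC)
H=max(c.shape[0],d.shape[0]); o=np.zeros((H,700,3),np.uint8); o[:c.shape[0],:700]=c[:, :700]
cv2.imwrite('pics/crop1.png',c[:,:,::-1])
print('jar/round z84',plane(f,[(186,254),(249,250)],84))
print('depth',depthpt(f,[(186,254),(249,250),(375,240),(350,240),(291,221)]))
# pan mask by depth height
uu,vv=np.meshgrid(np.arange(320,435),np.arange(190,312))
uv=np.c_[uu.ravel(),vv.ravel()]; P=depthpt(f,uv)
m=(np.abs(P[:,2]-64)<8); M=np.zeros(img.shape[:2],np.uint8); M[uv[m,1],uv[m,0]]=255
M=cv2.morphologyEx(M,cv2.MORPH_OPEN,np.ones((5,5)))
cn=max(cv2.findContours(M,cv2.RETR_EXTERNAL,cv2.CHAIN_APPROX_NONE)[0],key=cv2.contourArea)
W=plane(f,cn.reshape(-1,2),64)[:,:2].astype(np.float32)
print('pan rect',cv2.minAreaRect(W),cv2.boxPoints(cv2.minAreaRect(W)), 'medz',np.median(P[m,2]))
# jar mask by depth
uu,vv=np.meshgrid(np.arange(165,215),np.arange(230,280)); uv=np.c_[uu.ravel(),vv.ravel()]; P=depthpt(f,uv)
m=(np.abs(P[:,2]-84)<8); print('jar n',m.sum(), cv2.minAreaRect(P[m,:2].astype(np.float32)), np.median(P[m,2]))
E
```

```text
jar/round z84 [[474.35193105 290.72347833  84.        ]
 [483.28534786 118.25329716  84.        ]]
depth [[ 474.38929581  290.84241054   83.50268269]
 [ 482.99723043  117.95741606   87.46713944]
 [ 509.4605914  -230.83775082   61.41272517]
 [ 510.02296396 -161.57031952   62.55715393]
 [ 575.24065442    0.57821625   -1.19420287]]
pan rect ((509.72430419921875, -226.90296936035156), (189.0336151123047, 220.86439514160156), 6.444360733032227) [[ 403.41    -127.77696]
 [ 428.19943 -347.2458 ]
 [ 616.0386  -326.029  ]
 [ 591.24915 -106.56015]] medz 62.610199686262035
jar n 483 ((478.127685546875, 296.31011962890625), (60.89894485473633, 59.65058517456055), 71.71063995361328) 83.11373494042459
```

View pics/crop1.png

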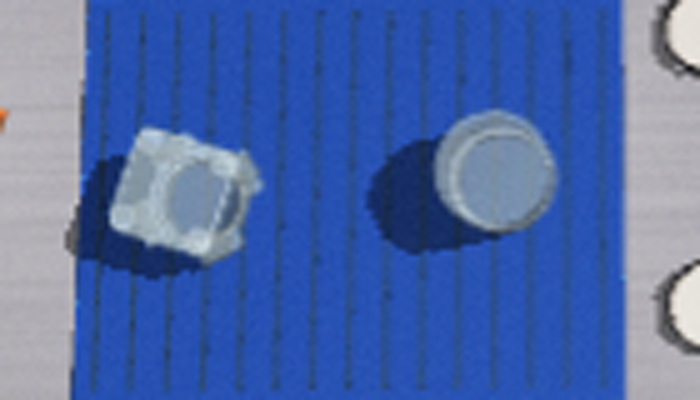

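The crop confirms the clear, flat-sided square jar (crop (185,195)) beside the round one. The depth footprint is 60.9 x 59.7 mm at height 83 mm and the pan is 189 x 221 mm, and both match the sizes given. Moving above the jar.

Request:
arm_command([
  {"tx":-0.05,"ty":-0.028,"tz":0,"yaw":0,"grip":1},
  {"tx":-0.38,"ty":-0.21,"tz":0.08,"yaw":2.6,"grip":1},
  {"tx":-0.38,"ty":-0.21,"tz":0.08,"yaw":2.6,"grip":1},
  {"tx":-0.38,"ty":-0.21,"tz":0.08,"yaw":2.6,"grip":1},
  {"tx":-0.38,"ty":-0.21,"tz":0.08,"yaw":2.6,"grip":1},
  {"tx":-0.38,"ty":-0.21,"tz":0.08,"yaw":2.6,"grip":1},
  {"tx":-0.38,"ty":-0.21,"tz":0.08,"yaw":2.6,"grip":1},
  {"tx":-0.38,"ty":-0.21,"tz":0.08,"yaw":2.6,"grip":1},
  {"tx":-0.38,"ty":-0.21,"tz":0.08,"yaw":2.6,"grip":1},
  {"tx":-0.38,"ty":-0.21,"tz":0.08,"yaw":2.6,"grip":1},
  {"tx":-0.38,"ty":-0.21,"tz":0.08,"yaw":2.6,"grip":1},
  {"tx":-0.38,"ty":-0.21,"tz":0.08,"yaw":2.6,"grip":1},
  {"tx":-0.38,"ty":-0.21,"tz":0.08,"yaw":2.6,"grip":1},
  {"tx":-0.38,"ty":-0.21,"tz":0.08,"yaw":2.6,"grip":1},
])

```text
t: 1.55
eef_pos: [477.3, 298.0, 134.0]
orientation: [0.0, 0.158, 0.987, 0.0]
ft_force: [0.4, -0.8, 0.9]
width: 85.2
grasp_force: 0.0
```

```bash
cat >> h.py <<'E'
def st():
    s=status.sense(); T=Rm(s['orientation'])
    print('t',round(s['t'],2),'pos',s['eef_pos'].round(1),'yang %.1f'%np.degrees(np.arctan2(T[1,1],T[0,1])),'tilt %.2f'%np.degrees(np.arccos(-T[2,2])),'F',s['ft_force'].round(1),'M',s['wrist_torque'].round(2),'w %.1f g %.1f'%(s['width'],s['grasp_force']))
    return s,T
E
python3 - <<'E'
from h import *
s,T=st(); f=grab('wrist','w1.png'); print(f['xyz'])
uu,vv=np.meshgrid(np.arange(0,560,3),np.arange(0,420,3)); uv=np.c_[uu.ravel(),vv.ravel()]; P=depthpt(f,uv)
m=(np.abs(P[:,2]-84)<5)&(np.hypot(P[:,0]-478,P[:,1]-296)<50); print(m.sum(),cv2.minAreaRect(P[m,:2].astype(np.float32)),np.median(P[m,2]))
E
```

```text
t 1.55 pos [477.3 298.  134. ] yang 71.8 tilt 0.03 F [ 0.4 -0.8  0.9] M [-0.01 -0.03 -0.05] w 85.2 g 0.0
[398.73073189 325.23113165 295.6473169 ]
796 ((478.3511657714844, 297.5434875488281), (59.94810485839844, 58.624141693115234), 72.11188507080078) 85.44764278289374
```

View pics/w1.png

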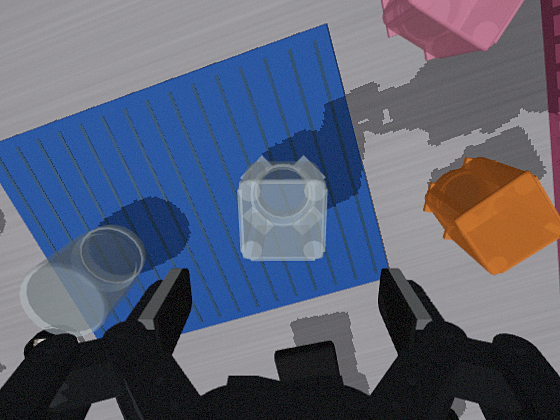

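The wrist picture shows the jar at (283,215), centred between the open fingers (about 170 and 400) and square to them. Descending and gripping.

Request:
arm_command([
  {"tx":0,"ty":0,"tz":0.03,"yaw":0,"grip":1},
  {"tx":0,"ty":0,"tz":0.06,"yaw":0,"grip":1},
  {"tx":0,"ty":0,"tz":0.085,"yaw":0,"grip":1},
  {"tx":0,"ty":0,"tz":0.085,"yaw":0,"grip":1},
  {"tx":0,"ty":0,"tz":0.085,"yaw":0,"grip":0},
  {"tx":0,"ty":0,"tz":0.085,"yaw":0,"grip":0},
  {"tx":0,"ty":0,"tz":0.085,"yaw":0,"grip":0},
  {"tx":0,"ty":0,"tz":0.085,"yaw":0,"grip":0},
  {"tx":0,"ty":0,"tz":0.085,"yaw":0,"grip":0},
  {"tx":0,"ty":0,"tz":0.085,"yaw":0,"grip":0},
  {"tx":0,"ty":0,"tz":0.085,"yaw":0,"grip":0},
  {"tx":0,"ty":0,"tz":0.085,"yaw":0,"grip":0},
], force=25)

```text
t: 2.8
eef_pos: [479.7, 297.6, 50.5]
orientation: [0.001, 0.159, 0.987, 0.001]
ft_force: [-0.2, 0.6, 5.9]
width: 59.6
grasp_force: 28.0
```

```bash
python3 - <<'E'
from h import *
st()
E
```

```text
t 2.8 pos [479.7 297.6  50.5] yang 71.7 tilt 0.21 F [-0.2  0.6  5.9] M [ 0.14  0.   -0.03] w 59.6 g 28.0
```

Request:
arm_command([
  {"tx":0,"ty":0,"tz":-0.02,"yaw":0,"grip":0},
  {"tx":0,"ty":0,"tz":-0.05,"yaw":0,"grip":0},
  {"tx":0,"ty":0,"tz":-0.09,"yaw":0,"grip":0},
  {"tx":0,"ty":0,"tz":-0.12,"yaw":0,"grip":0},
  {"tx":-0.012,"ty":-0.033,"tz":-0.12,"yaw":5,"grip":0},
  {"tx":-0.027,"ty":-0.073,"tz":-0.12,"yaw":11,"grip":0},
  {"tx":-0.042,"ty":-0.115,"tz":-0.12,"yaw":18,"grip":0},
  {"tx":-0.057,"ty":-0.157,"tz":-0.12,"yaw":25,"grip":0},
  {"tx":-0.072,"ty":-0.199,"tz":-0.12,"yaw":33,"grip":0},
  {"tx":-0.087,"ty":-0.24,"tz":-0.12,"yaw":41,"grip":0},
  {"tx":-0.1,"ty":-0.275,"tz":-0.12,"yaw":49,"grip":0},
  {"tx":-0.112,"ty":-0.307,"tz":-0.12,"yaw":57,"grip":0},
  {"tx":-0.12,"ty":-0.328,"tz":-0.12,"yaw":63,"grip":0},
  {"tx":-0.122,"ty":-0.334,"tz":-0.12,"yaw":65.3,"grip":0},
  {"tx":-0.122,"ty":-0.334,"tz":-0.12,"yaw":65.3,"grip":0},
  {"tx":-0.122,"ty":-0.334,"tz":-0.12,"yaw":65.3,"grip":0},
], force=25)

```text
t: 4.4
eef_pos: [488.6, -57.8, 168.3]
orientation: [-0.001, 0.666, 0.746, 0.0]
ft_force: [0.3, 0.0, -1.8]
width: 59.7
grasp_force: 28.2
```

```bash
cat >> h.py <<'E'
def edge(s,T):
    # step corner position relative to grasp point, tool-x (outward) & up
    u=np.array([-.1122,.9937]); g=s['eef_pos']+3*T[:,2]
    print('D %.1f  step_up %.1f'%((g[:2]-[497.3,-117.2])@u, 64-g[2]))
E
python3 - <<'E'
from h import *
s,T=st(); edge(s,T); f=grab('wrist','w2.png')
uu,vv=np.meshgrid(np.arange(0,560,2),np.arange(0,420,2)); uv=np.c_[uu.ravel(),vv.ravel()]; P=depthpt(f,uv)
u=np.array([-.1122,.9937]);a=np.array([.9937,.1122])
q=P[:,:2]-[497.3,-117.2]; m=(np.abs(P[:,2]-64)<6)&(np.abs(q@a)<80)&(q@u<30); d=(q@u)[m]; al=(q@a)[m]
for lo in range(-80,80,20):
    k=(al>=lo)&(al<lo+20)
    if k.sum()>5: print(lo,k.sum(),np.percentile(d[k],[98,100]).round(1),np.median(P[m,2][k]).round(1))
E
```

```text
t 4.4 pos [488.6 -57.8 168.3] yang 6.5 tilt 0.08 F [ 0.3  0.  -1.8] M [0.01 0.02 0.04] w 59.7 g 28.2
D 60.0  step_up -101.3
-80 216 [-1.6 -0.6] 65.3
-60 156 [-91.3 -90.5] 65.3
-40 149 [-94.6 -92.6] 65.3
-20 177 [-92.7 -92.5] 65.5
0 177 [-93.  -91.8] 65.4
20 161 [-92.8 -91.9] 65.4
40 173 [-86.9 -81.7] 65.3
60 199 [-1.6 -0.7] 65.3
```

View pics/w2.png

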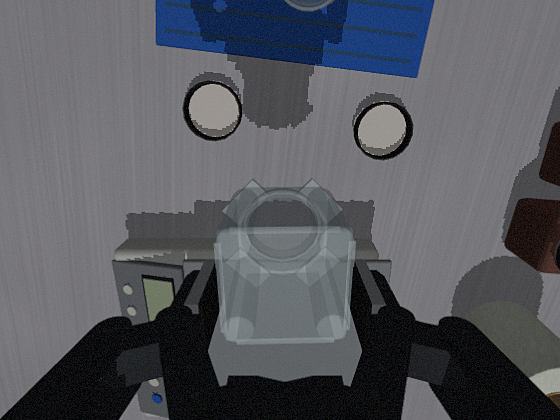

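The wrist picture shows the jar held at (285,280), the pan edge beneath it and the lids clear at (213,108) and (383,130). The tool can't tilt, so I'll roll the jar in the pads. I'll press its rim on the pan's fixed edge and follow the arc, first to about 45°.

Request:
arm_command([
  {"tx":-0.021,"ty":0,"tz":0.025,"yaw":0,"grip":0},
  {"tx":-0.042,"ty":0,"tz":0.045,"yaw":0,"grip":0},
  {"tx":-0.042,"ty":0,"tz":0.053,"yaw":0,"grip":0},
  {"tx":-0.042,"ty":0,"tz":0.056,"yaw":0,"grip":0},
  {"tx":-0.042,"ty":0,"tz":0.058,"yaw":0,"grip":0},
  {"tx":-0.04,"ty":0,"tz":0.06,"yaw":0,"grip":0},
  {"tx":-0.037,"ty":0,"tz":0.0615,"yaw":0,"grip":0},
  {"tx":-0.034,"ty":0,"tz":0.063,"yaw":0,"grip":0},
  {"tx":-0.0315,"ty":0,"tz":0.065,"yaw":0,"grip":0},
  {"tx":-0.029,"ty":0,"tz":0.067,"yaw":0,"grip":0},
  {"tx":-0.027,"ty":0,"tz":0.069,"yaw":0,"grip":0},
  {"tx":-0.025,"ty":0,"tz":0.071,"yaw":0,"grip":0},
  {"tx":-0.023,"ty":0,"tz":0.0735,"yaw":0,"grip":0},
  {"tx":-0.021,"ty":0,"tz":0.076,"yaw":0,"grip":0},
  {"tx":-0.0192,"ty":0,"tz":0.0785,"yaw":0,"grip":0},
  {"tx":-0.018,"ty":0,"tz":0.0815,"yaw":0,"grip":0},
  {"tx":-0.0165,"ty":0,"tz":0.0845,"yaw":0,"grip":0},
  {"tx":-0.0165,"ty":0,"tz":0.0845,"yaw":0,"grip":0},
], force=20)

```text
t: 6.25
eef_pos: [491.4, -70.7, 87.9]
orientation: [-0.002, 0.667, 0.745, 0.002]
ft_force: [-6.9, 12.6, 20.3]
width: 59.3
grasp_force: 40.4
```

```bash
python3 - <<'E'
from h import *
s,T=st(); edge(s,T); f=grab('wrist'); g=grab('scene')
a=f['img']; 
px=cv2.resize(g['img'][130:290,80:260],(500,444),interpolation=cv2.INTER_CUBIC)
o=np.zeros((444,800,3),np.uint8); o[:444,:500]=px; o[:300,500:800]=cv2.resize(a[120:420,130:430],(300,300))
cv2.imwrite('pics/p3.png',o[:,:,::-1])
E
```

```text
t 6.25 pos [491.4 -70.7  87.9] yang 6.3 tilt 0.39 F [-6.9 12.6 20.3] M [ 1.66  1.34 -0.24] w 59.3 g 40.4
D 46.9  step_up -20.9
```

View pics/p3.png

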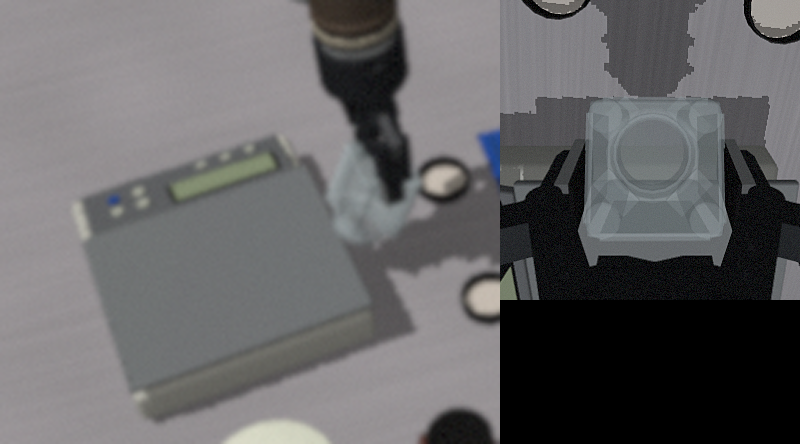

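The scene crop shows the jar tilting against the pan edge at (370,195), and the wrist inset shows its base turning toward the camera. The roll works. I'll measure the tilt and continue.

```bash
cat >> h.py <<'E'
def jarpts(r=75):
    s=status.sense(); T=Rm(s['orientation']); f=grab('wrist')
    uu,vv=np.meshgrid(np.arange(180,390,2),np.arange(60,400,2)); uv=np.c_[uu.ravel(),vv.ravel()]
    ok=f['range_z'][uv[:,1],uv[:,0]]>0; uv=uv[ok]
    P=(depthpt(f,uv)-(s['eef_pos']+3*T[:,2]))@T   # tool frame rel grasp point: x out, z down
    k=(np.abs(P[:,1])<27)&(np.linalg.norm(P,axis=1)<r)
    return P[k]*[1,1,-1]
def tilt():
    P=jarpts(); rng=np.random.default_rng(0); out=[]
    for _ in range(2):   # two dominant lines in the x-up plane (RANSAC)
        best=None
        for i in range(400):
            a,b=P[rng.choice(len(P),2,replace=False)][:,[0,2]]; n=np.array([-(b-a)[1],(b-a)[0]]); l=np.linalg.norm(n)
            if l<10: continue
            n/=l; k=np.abs((P[:,[0,2]]-a)@n)<1
            if best is None or k.sum()>best.sum(): best=k
        Q=P[best][:,[0,2]]; c=Q.mean(0); d=np.linalg.svd(Q-c)[2][0]; n=np.array([-d[1],d[0]]); n*=np.sign(n@c)
        t=(Q-c)@d
        print('plane n',best.sum(),'normal angle from up toward +x %.1f'%np.degrees(np.arctan2(n[0],n[1])),'dist %.1f'%(n@c),'ends',(c+d*t.min()).round(1),(c+d*t.max()).round(1))
        P=P[~best]
E
python3 -c "
from h import *
tilt()"
```

```text
plane n 3681 normal angle from up toward +x 25.6 dist 41.1 ends [32.  30.3] [-21.7  56. ]
plane n 456 normal angle from up toward +x 25.7 dist 39.8 ends [31.4 29. ] [-21.9  54.6]
```

The base-plane fit gives a tilt of 25.6°. But the jar has crept about 14 mm in the pads, and its base corner at (-22,56) mm from the grasp point is now at the gripper's body. Pushing further would jam. I'll press the rim sideways against the scale's wall to bring the jar back level. Then I'll set it down and regrip near its base with the fingertips only, which gives a small patch and a long lever.

Request:
arm_command([
  {"tx":0.005,"ty":0,"tz":-0.015,"yaw":0,"grip":0},
  {"tx":0.022,"ty":0,"tz":-0.02,"yaw":0,"grip":0},
  {"tx":0.022,"ty":0,"tz":0.007,"yaw":0,"grip":0},
  {"tx":0.022,"ty":0,"tz":0.007,"yaw":0,"grip":0},
  {"tx":0.0125,"ty":0,"tz":0.007,"yaw":0,"grip":0},
  {"tx":0.01,"ty":0,"tz":0.005,"yaw":0,"grip":0},
  {"tx":0.0075,"ty":0,"tz":0.003,"yaw":0,"grip":0},
  {"tx":0.005,"ty":0,"tz":0.001,"yaw":0,"grip":0},
  {"tx":0.0025,"ty":0,"tz":-0.002,"yaw":0,"grip":0},
  {"tx":0,"ty":0,"tz":-0.005,"yaw":0,"grip":0},
  {"tx":-0.0025,"ty":0,"tz":-0.008,"yaw":0,"grip":0},
  {"tx":-0.005,"ty":0,"tz":-0.01,"yaw":0,"grip":0},
  {"tx":-0.0075,"ty":0,"tz":-0.011,"yaw":0,"grip":0},
  {"tx":-0.0075,"ty":0,"tz":-0.011,"yaw":0,"grip":0},
], force=20)

```text
t: 7.8
eef_pos: [491.3, -82.3, 95.4]
orientation: [-0.001, 0.667, 0.745, -0.0]
ft_force: [-1.8, 4.7, -1.1]
width: 59.5
grasp_force: 36.0
```

```bash
python3 -c "
from h import *
s,T=st(); edge(s,T); tilt()"
```

```text
t 7.8 pos [491.3 -82.3  95.4] yang 6.4 tilt 0.09 F [-1.8  4.7 -1.1] M [ 1.13  0.3  -0.06] w 59.5 g 36.0
D 35.3  step_up -28.4
plane n 3943 normal angle from up toward +x 13.2 dist 44.1 ends [35.5 36.9] [-23.   50.6]
plane n 342 normal angle from up toward +x 102.3 dist 26.4 ends [ 22.6 -20.4] [35.4 38.6]
```

Request:
arm_command([
  {"tx":-0.0025,"ty":0,"tz":-0.002,"yaw":0,"grip":0},
  {"tx":-0.005,"ty":0,"tz":-0.003,"yaw":0,"grip":0},
  {"tx":-0.0075,"ty":0,"tz":-0.005,"yaw":0,"grip":0},
  {"tx":-0.009,"ty":0,"tz":-0.006,"yaw":0,"grip":0},
  {"tx":-0.0105,"ty":0,"tz":-0.007,"yaw":0,"grip":0},
  {"tx":-0.0115,"ty":0,"tz":-0.007,"yaw":0,"grip":0},
  {"tx":-0.0115,"ty":0,"tz":-0.007,"yaw":0,"grip":0},
], force=20)

```text
t: 8.55
eef_pos: [493.2, -94.2, 102.3]
orientation: [0.0, 0.666, 0.746, -0.0]
ft_force: [-0.2, -1.2, -0.9]
width: 59.6
grasp_force: 36.0
```

```bash
python3 -c "
from h import *
s,T=st(); edge(s,T); tilt()"
```

```text
t 8.55 pos [493.2 -94.2 102.3] yang 6.4 tilt 0.03 F [-0.2 -1.2 -0.9] M [ 0.02  0.   -0.05] w 59.6 g 36.0
D 23.3  step_up -35.3
plane n 3943 normal angle from up toward +x 11.6 dist 44.2 ends [35.9 37.8] [-23.4  50. ]
plane n 431 normal angle from up toward +x 101.3 dist 27.5 ends [ 24.3 -19.1] [35.9 39.3]
```

Request:
arm_command([
  {"tx":0,"ty":0,"tz":-0.015,"yaw":0,"grip":0},
  {"tx":-0.035,"ty":0,"tz":-0.015,"yaw":0,"grip":0},
  {"tx":-0.07,"ty":0,"tz":-0.015,"yaw":0,"grip":0},
  {"tx":-0.07,"ty":0,"tz":-0.01,"yaw":0,"grip":0},
  {"tx":-0.07,"ty":0,"tz":-0.006,"yaw":0,"grip":0},
  {"tx":-0.071,"ty":0,"tz":-0.0045,"yaw":0,"grip":0},
  {"tx":-0.072,"ty":0,"tz":-0.003,"yaw":0,"grip":0},
  {"tx":-0.073,"ty":0,"tz":-0.002,"yaw":0,"grip":0},
  {"tx":-0.074,"ty":0,"tz":-0.001,"yaw":0,"grip":0},
  {"tx":-0.075,"ty":0,"tz":0,"yaw":0,"grip":0},
  {"tx":-0.076,"ty":0,"tz":0,"yaw":0,"grip":0},
  {"tx":-0.076,"ty":0,"tz":0,"yaw":0,"grip":0},
], force=20)

```text
t: 9.8
eef_pos: [502.2, -169.4, 105.8]
orientation: [0.001, 0.666, 0.746, -0.0]
ft_force: [-4.7, -0.4, 18.2]
width: 58.9
grasp_force: 39.1
```

```bash
python3 -c "
from h import *
s,T=st(); edge(s,T); tilt()"
```

```text
t 9.8 pos [ 502.2 -169.4  105.8] yang 6.5 tilt 0.08 F [-4.7 -0.4 18.2] M [0.22 1.32 0.16] w 58.9 g 39.1
D -52.5  step_up -38.8
plane n 3819 normal angle from up toward +x 7.9 dist 45.2 ends [36.2 40.7] [-23.5  48.9]
plane n 843 normal angle from up toward +x 180.0 dist 37.3 ends [ 51.4 -37.3] [ 21.9 -37.3]
```

Request:
arm_command([
  {"tx":-0.003,"ty":0,"tz":0.001,"yaw":0,"grip":0},
  {"tx":-0.006,"ty":0,"tz":0.002,"yaw":0,"grip":0},
  {"tx":-0.009,"ty":0,"tz":0.003,"yaw":0,"grip":0},
  {"tx":-0.012,"ty":0,"tz":0.003,"yaw":0,"grip":0},
  {"tx":-0.015,"ty":0,"tz":0.003,"yaw":0,"grip":0},
  {"tx":-0.018,"ty":0,"tz":0.003,"yaw":0,"grip":0},
  {"tx":-0.02,"ty":0,"tz":0.003,"yaw":0,"grip":0},
], force=20)

```text
t: 10.55
eef_pos: [504.0, -185.6, 102.1]
orientation: [-0.002, 0.667, 0.745, 0.002]
ft_force: [-4.3, 8.6, 18.9]
width: 59.4
grasp_force: 41.0
```

```bash
python3 -c "
from h import *
s,T=st(); edge(s,T); tilt()"
```

```text
t 10.55 pos [ 504.  -185.6  102.1] yang 6.4 tilt 0.34 F [-4.3  8.6 18.9] M [1.72 0.94 0.02] w 59.4 g 41.0
D -68.7  step_up -35.1
plane n 3778 normal angle from up toward +x -2.7 dist 46.9 ends [37.2 48.7] [-24.2  45.8]
plane n 1355 normal angle from up toward +x 87.4 dist 38.8 ends [36.6 50.1] [ 40.4 -35.3]
```

The jar is level again at −2.7° on the pan. Releasing it there, then regripping just under its base with the fingertips.

Request:
arm_command([
  {"tx":0.002,"ty":0,"tz":-0.002,"yaw":0,"grip":0},
  {"tx":0.003,"ty":0,"tz":-0.0035,"yaw":0,"grip":0},
  {"tx":0.003,"ty":0,"tz":-0.0035,"yaw":0,"grip":0},
  {"tx":0.003,"ty":0,"tz":-0.0035,"yaw":0,"grip":1},
  {"tx":0.003,"ty":0,"tz":-0.0035,"yaw":0,"grip":1},
  {"tx":0.003,"ty":0,"tz":-0.0035,"yaw":0,"grip":1},
  {"tx":0.003,"ty":0,"tz":-0.0035,"yaw":0,"grip":1},
  {"tx":0.003,"ty":0,"tz":-0.0035,"yaw":0,"grip":1},
  {"tx":0.003,"ty":0,"tz":-0.01,"yaw":0,"grip":1},
  {"tx":0.005,"ty":0,"tz":-0.03,"yaw":0,"grip":1},
  {"tx":0.009,"ty":0,"tz":-0.055,"yaw":0,"grip":1},
  {"tx":0.009,"ty":0,"tz":-0.055,"yaw":0,"grip":1},
  {"tx":0.009,"ty":0,"tz":-0.055,"yaw":0,"grip":1},
], force=20)

```text
t: 11.9
eef_pos: [503.4, -180.6, 155.1]
orientation: [0.001, 0.666, 0.746, 0.0]
ft_force: [-0.4, -0.2, -0.1]
width: 85.4
grasp_force: 0.0
```

```bash
python3 -c "
from h import *
s,T=st(); edge(s,T); tilt()
f=grab('wrist','w4.png')"
```

```text
t 11.9 pos [ 503.4 -180.6  155.1] yang 6.4 tilt 0.12 F [-0.4 -0.2 -0.1] M [0.01 0.05 0.03] w 85.4 g 0.0
D -63.7  step_up -88.1
plane n 2092 normal angle from up toward +x 179.9 dist 6.6 ends [35.  -6.5] [-25.6  -6.6]
plane n 477 normal angle from up toward +x 89.7 dist 34.8 ends [ 35.2 -62.8] [34.8 -5. ]
```

View pics/w4.png

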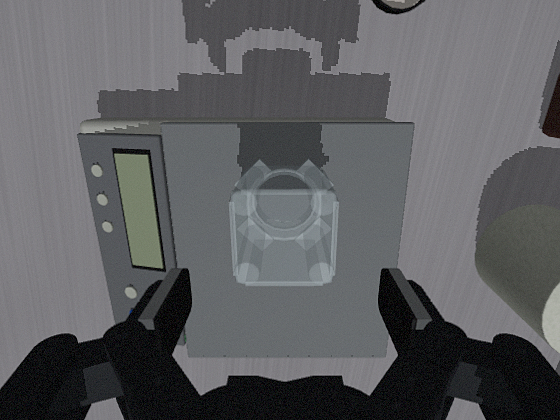

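The wrist picture shows the jar standing level on the pan at (285,235), between the open fingers at (165,310) and (402,310). Closing the fingertips on the top 12 mm of it.

Request:
arm_command([
  {"tx":0.005,"ty":0,"tz":0,"yaw":0,"grip":1},
  {"tx":0.005,"ty":0,"tz":0,"yaw":0,"grip":0},
  {"tx":0.005,"ty":0,"tz":0,"yaw":0,"grip":0},
  {"tx":0.005,"ty":0,"tz":0,"yaw":0,"grip":0},
  {"tx":0.005,"ty":0,"tz":0,"yaw":0,"grip":0},
  {"tx":0.005,"ty":0,"tz":0,"yaw":0,"grip":0},
  {"tx":0.005,"ty":0,"tz":0,"yaw":0,"grip":0},
  {"tx":0.005,"ty":0,"tz":0,"yaw":0,"grip":0},
  {"tx":0.005,"ty":0,"tz":-0.005,"yaw":0,"grip":0},
  {"tx":0.005,"ty":0,"tz":-0.015,"yaw":0,"grip":0},
  {"tx":0.005,"ty":0,"tz":-0.03,"yaw":0,"grip":0},
  {"tx":0.005,"ty":0,"tz":-0.03,"yaw":0,"grip":0},
], force=20)

```text
t: 13.2
eef_pos: [504.4, -176.3, 187.3]
orientation: [0.003, 0.666, 0.746, 0.001]
ft_force: [0.9, -0.6, 0.2]
width: -0.2
grasp_force: 0.0
```

```bash
python3 -c "
from h import *
s,T=st(); edge(s,T); tilt()"
```

```text
t 13.2 pos [ 504.4 -176.3  187.3] yang 6.4 tilt 0.34 F [ 0.9 -0.6  0.2] M [ 0.03 -0.01 -0.05] w -0.2 g 0.0
D -59.6  step_up -120.3
plane n 1444 normal angle from up toward +x 179.7 dist 38.7 ends [ 31.  -38.6] [-28.3 -38.9]
plane n 660 normal angle from up toward +x 91.4 dist 11.2 ends [ 10.2 -40.2] [13.  73.7]
```

The fingers closed above the jar, because the pads stand farther back at 60 mm opening. The jar hasn't moved. Opening and going 10 mm lower.

Request:
arm_command([
  {"tx":0.001,"ty":0,"tz":-0.01,"yaw":0,"grip":1},
  {"tx":0.001,"ty":0,"tz":-0.01,"yaw":0,"grip":1},
  {"tx":0.001,"ty":0,"tz":-0.01,"yaw":0,"grip":1},
  {"tx":0.001,"ty":0,"tz":-0.01,"yaw":0,"grip":1},
  {"tx":0.001,"ty":0,"tz":-0.01,"yaw":0,"grip":1},
  {"tx":0.001,"ty":0,"tz":-0.01,"yaw":0,"grip":1},
  {"tx":0.001,"ty":0,"tz":-0.01,"yaw":0,"grip":1},
  {"tx":0.001,"ty":0,"tz":0.01,"yaw":0,"grip":1},
  {"tx":0.001,"ty":0,"tz":0.03,"yaw":0,"grip":1},
  {"tx":0.001,"ty":0,"tz":0.04,"yaw":0,"grip":1},
  {"tx":0.001,"ty":0,"tz":0.04,"yaw":0,"grip":1},
  {"tx":0.001,"ty":0,"tz":0.04,"yaw":0,"grip":1},
  {"tx":0.001,"ty":0,"tz":0.04,"yaw":0,"grip":0},
  {"tx":0.001,"ty":0,"tz":0.04,"yaw":0,"grip":0},
  {"tx":0.001,"ty":0,"tz":0.04,"yaw":0,"grip":0},
  {"tx":0.001,"ty":0,"tz":0.04,"yaw":0,"grip":0},
  {"tx":0.001,"ty":0,"tz":0.04,"yaw":0,"grip":0},
], force=20)

```text
t: 14.95
eef_pos: [502.2, -174.4, 144.4]
orientation: [0.0, 0.666, 0.746, 0.0]
ft_force: [-0.5, 1.3, 0.5]
width: 12.1
grasp_force: 0.0
```

```bash
python3 -c "
from h import *
s,T=st(); edge(s,T); tilt()"
```

```text
t 14.95 pos [ 502.2 -174.4  144.4] yang 6.4 tilt 0.02 F [-0.5  1.3  0.5] M [-0.02  0.02  0.03] w 12.1 g 0.0
D -57.4  step_up -77.4
plane n 1594 normal angle from up toward +x 0.2 dist 4.1 ends [29.2  4. ] [-30.3   4.2]
plane n 614 normal angle from up toward +x 92.0 dist 10.7 ends [10.8  3.1] [13.2 73.2]
```

```bash
python3 -c "
from h import *
print(r.tips_ahead); st()
f=grab('wrist','w5.png')
P=depthpt(f,[(200,300),(285,250)]);print(P)"
```

```text
22.0
t 15.0 pos [ 502.2 -174.4  144.3] yang 6.4 tilt 0.01 F [0.8 0.  0.8] M [ 0.01 -0.    0.02] w 4.8 g 0.0
[[ 440.69405615 -267.1352231    65.29371372]
 [ 502.99194321 -171.17958293  145.45938891]]
```

View pics/w5.png

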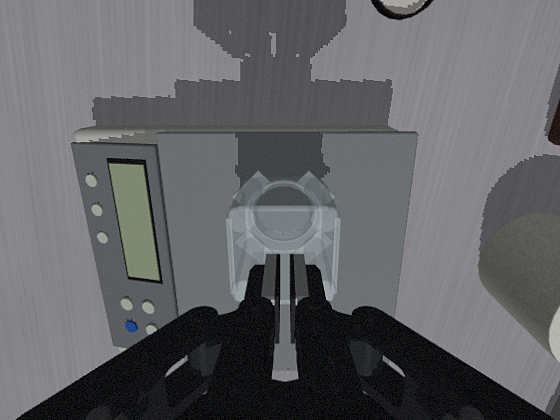

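```bash
python3 -c "
from h import *
s,T=st(); f=grab('wrist')
uv=[(u,v) for v in range(250,330,10) for u in (270,276,285,296,302)]
P=(depthpt(f,uv)-s['eef_pos'])@T
for a,p in zip(uv,P): print(a,p.round(1), f['img'][a[1],a[0]])"
```

```text
t 15.05 pos [ 502.1 -174.4  144.3] yang 6.4 tilt 0.01 F [ 0.9 -0.5  0.1] M [-0.01  0.04  0.03] w 0.3 g 0.0
(270, 250) [ 3.2 -6.9 -1.2] [141 150 155]
(276, 250) [ 3.5 -3.7 -1.9] [150 160 162]
(285, 250) [ 3.1  1.2 -1.1] [135 143 147]
(296, 250) [ 3.2  7.1 -1.2] [141 150 153]
(302, 250) [ 3.1 10.4 -1.1] [155 164 168]
(270, 260) [ 12.   -5.6 -28.5] [84 91 91]
(276, 260) [ 11.5  -3.  -27.6] [63 66 66]
(285, 260) [ 12.3   1.1 -29. ] [48 49 53]
(296, 260) [ 12.2   6.1 -28.9] [68 72 71]
(302, 260) [-2.9 10.5 -1.1] [128 134 138]
(270, 270) [ 12.2  -5.3 -37.7] [71 72 75]
(276, 270) [ 12.3  -2.7 -37.8] [68 68 70]
(285, 270) [ 11.4   1.1 -36.4] [50 50 56]
(296, 270) [ 13.    5.8 -39. ] [63 68 69]
(302, 270) [  8.    8.8 -30.4] [0 4 8]
(270, 280) [ 13.   -4.9 -46.7] [67 70 73]
(276, 280) [ 12.2  -2.5 -45.5] [67 71 70]
(285, 280) [ 11.5   1.1 -44.3] [50 54 53]
(296, 280) [ 11.7   5.6 -44.7] [63 60 65]
(302, 280) [  7.8   8.4 -38.4] [7 6 4]
(270, 290) [ 12.1  -4.6 -52.4] [67 72 72]
(276, 290) [ 12.1  -2.3 -52.5] [63 64 64]
(285, 290) [ 11.7   1.1 -51.8] [45 47 44]
(296, 290) [ 12.1   5.3 -52.5] [61 67 67]
(302, 290) [  8.5   8.  -47. ] [40 47 48]
(270, 300) [ 13.4  -4.3 -60.6] [21 17 16]
(276, 300) [ 10.4  -2.3 -56.4] [114 116 117]
(285, 300) [ 10.7   1.1 -56.8] [74 80 82]
(296, 300) [ 13.5   5.  -60.9] [6 7 2]
(302, 300) [ 14.9   7.1 -62.8] [30 26 25]
(270, 310) [ 12.2  -4.1 -64.8] [20 17 24]
(276, 310) [ 13.3  -2.  -66.2] [7 5 5]
(285, 310) [  5.8   1.1 -56.3] [65 68 67]
(296, 310) [ 13.3   4.9 -66.2] [19 18 24]
(302, 310) [ 13.7   6.9 -66.8] [18 17 18]
(270, 320) [ 13.6  -3.8 -71.9] [ 4  5 10]
(276, 320) [ 13.3  -1.9 -71.4] [ 6 15 13]
(285, 320) [  2.4   1.1 -57.7] [64 61 65]
(296, 320) [ 13.6   4.7 -71.8] [24 16 20]
(302, 320) [ 13.7   6.6 -71.9] [16 18 21]
```

The wrist picture shows the fingers closed just above the jar's base, at (285,265). Depth on the fingers puts the shut tips about 24 mm behind the reported TCP, not 22 mm ahead. So the first grip held only the top few mm of the jar. Correcting: descend to TCP z ≈ 102 for a 10 mm overlap.

Request:
arm_command([
  {"tx":0,"ty":0,"tz":-0.005,"yaw":0,"grip":1},
  {"tx":0,"ty":0,"tz":-0.005,"yaw":0,"grip":1},
  {"tx":0,"ty":0,"tz":-0.005,"yaw":0,"grip":1},
  {"tx":0,"ty":0,"tz":-0.005,"yaw":0,"grip":1},
  {"tx":0,"ty":0,"tz":-0.005,"yaw":0,"grip":1},
  {"tx":0,"ty":0,"tz":-0.005,"yaw":0,"grip":1},
  {"tx":0,"ty":0,"tz":-0.005,"yaw":0,"grip":1},
  {"tx":0,"ty":0,"tz":0.015,"yaw":0,"grip":1},
  {"tx":0,"ty":0,"tz":0.035,"yaw":0,"grip":1},
  {"tx":0,"ty":0,"tz":0.042,"yaw":0,"grip":1},
  {"tx":0,"ty":0,"tz":0.042,"yaw":0,"grip":1},
  {"tx":0,"ty":0,"tz":0.042,"yaw":0,"grip":0},
  {"tx":0,"ty":0,"tz":0.042,"yaw":0,"grip":0},
  {"tx":0,"ty":0,"tz":0.042,"yaw":0,"grip":0},
  {"tx":0,"ty":0,"tz":0.042,"yaw":0,"grip":0},
  {"tx":0,"ty":0,"tz":0.042,"yaw":0,"grip":0},
  {"tx":0,"ty":0,"tz":0.042,"yaw":0,"grip":0},
], force=20)

```text
t: 16.8
eef_pos: [502.8, -174.8, 103.3]
orientation: [0.001, 0.666, 0.746, 0.0]
ft_force: [-2.3, -0.2, 5.8]
width: 59.6
grasp_force: 24.0
```

```bash
python3 -c "
from h import *
s,T=st(); edge(s,T); tilt()
f=grab('wrist'); uu,vv=np.meshgrid(np.arange(100,460,2),np.arange(200,420,2)); uv=np.c_[uu.ravel(),vv.ravel()]; P=(depthpt(f,uv)-s['eef_pos'])@T
for lo in(-45,31):
  k=(P[:,1]>lo)&(P[:,1]<lo+14)&(np.abs(P[:,0])<16)&(P[:,2]<0); print(np.percentile(P[k][:,2],[90,97,99,100]).round(1),k.sum())
"
```

```text
t 16.8 pos [ 502.8 -174.8  103.3] yang 6.4 tilt 0.10 F [-2.3 -0.2  5.8] M [ 0.01  0.27 -0.01] w 59.6 g 24.0
D -57.9  step_up -36.3
plane n 3427 normal angle from up toward +x -0.1 dist 45.5 ends [29.7 45.5] [-31.3  45.4]
plane n 1259 normal angle from up toward +x 89.6 dist 29.3 ends [ 29.6 -36. ] [29.  47.1]
[-41.5 -33.8 -30.2 -28.2] 739
[-41.2 -33.7 -31.  -28.3] 786
```

Gripped at 59.6 mm with an 11 mm overlap. Lifting, moving outside the pan edge, then rolling the jar by pushing its neck against the edge.

Request:
arm_command([
  {"tx":0,"ty":0,"tz":-0.01,"yaw":0,"grip":0},
  {"tx":0,"ty":0,"tz":-0.025,"yaw":0,"grip":0},
  {"tx":0.035,"ty":0,"tz":-0.025,"yaw":0,"grip":0},
  {"tx":0.07,"ty":0,"tz":-0.025,"yaw":0,"grip":0},
  {"tx":0.1025,"ty":0,"tz":-0.02,"yaw":0,"grip":0},
  {"tx":0.1025,"ty":0,"tz":-0.005,"yaw":0,"grip":0},
  {"tx":0.1,"ty":0,"tz":0.009,"yaw":0,"grip":0},
  {"tx":0.092,"ty":0,"tz":0.009,"yaw":0,"grip":0},
  {"tx":0.083,"ty":0,"tz":0.009,"yaw":0,"grip":0},
  {"tx":0.077,"ty":0,"tz":0.007,"yaw":0,"grip":0},
  {"tx":0.071,"ty":0,"tz":0.0055,"yaw":0,"grip":0},
  {"tx":0.065,"ty":0,"tz":0.004,"yaw":0,"grip":0},
  {"tx":0.059,"ty":0,"tz":0.004,"yaw":0,"grip":0},
  {"tx":0.053,"ty":0,"tz":0.004,"yaw":0,"grip":0},
  {"tx":0.047,"ty":0,"tz":0.004,"yaw":0,"grip":0},
  {"tx":0.047,"ty":0,"tz":0.004,"yaw":0,"grip":0},
], force=20)

```text
t: 18.5
eef_pos: [497.1, -128.7, 98.4]
orientation: [0.0, 0.667, 0.745, -0.0]
ft_force: [-1.9, 1.8, -0.3]
width: 60.0
grasp_force: 22.6
```

```bash
python3 -c "
from h import *
s,T=st(); edge(s,T); tilt()"
```

```text
t 18.5 pos [ 497.1 -128.7   98.4] yang 6.4 tilt 0.05 F [-1.9  1.8 -0.3] M [ 0.45  0.35 -0.07] w 60.0 g 22.6
D -11.4  step_up -31.4
plane n 3014 normal angle from up toward +x 62.7 dist 50.7 ends [54.3  5.2] [26.7 58.9]
plane n 2208 normal angle from up toward +x -27.1 dist 39.2 ends [28.4 58.6] [-27.2  30.1]
```

Rolled to −27° with only 3 N and no creep. Continuing to 90°, so the jar lies on the pan with its mouth outward.

Request:
arm_command([
  {"tx":-0.006,"ty":0,"tz":0.001,"yaw":0,"grip":0},
  {"tx":-0.012,"ty":0,"tz":0.003,"yaw":0,"grip":0},
  {"tx":-0.0177,"ty":0,"tz":0.005,"yaw":0,"grip":0},
  {"tx":-0.023,"ty":0,"tz":0.008,"yaw":0,"grip":0},
  {"tx":-0.0285,"ty":0,"tz":0.011,"yaw":0,"grip":0},
  {"tx":-0.0335,"ty":0,"tz":0.015,"yaw":0,"grip":0},
  {"tx":-0.038,"ty":0,"tz":0.0185,"yaw":0,"grip":0},
  {"tx":-0.042,"ty":0,"tz":0.0225,"yaw":0,"grip":0},
  {"tx":-0.046,"ty":0,"tz":0.0265,"yaw":0,"grip":0},
  {"tx":-0.05,"ty":0,"tz":0.031,"yaw":0,"grip":0},
  {"tx":-0.053,"ty":0,"tz":0.035,"yaw":0,"grip":0},
  {"tx":-0.056,"ty":0,"tz":0.038,"yaw":0,"grip":0},
  {"tx":-0.057,"ty":0,"tz":0.0395,"yaw":0,"grip":0},
  {"tx":-0.057,"ty":0,"tz":0.0395,"yaw":0,"grip":0},
], force=20)

```text
t: 19.95
eef_pos: [505.0, -187.1, 59.8]
orientation: [0.003, 0.666, 0.746, -0.0]
ft_force: [-1.9, -2.0, 7.5]
width: 59.8
grasp_force: 29.3
```

```bash
python3 -c "
from h import *
s,T=st(); edge(s,T); tilt()"
```

```text
t 19.95 pos [ 505.  -187.1   59.8] yang 6.4 tilt 0.31 F [-1.9 -2.   7.5] M [-0.06  0.34  0.03] w 59.8 g 29.3
D -70.3  step_up 7.2
plane n 598 normal angle from up toward +x -1.3 dist 9.9 ends [-52.    8.6] [-74.5   8.1]
plane n 21 normal angle from up toward +x -1.3 dist 11.0 ends [-51.7   9.8] [-72.9   9.3]
```

```bash
sed -i 's/def tilt():/def tilt(r=110):/; s/P=jarpts();/P=jarpts(r);P=P[P[:,0]>-50];/' h.py; sed -i 's/np.arange(60,400,2)/np.arange(0,420,2)/' h.py; python3 -c "
from h import *
st();tilt();f=grab('wrist','w6.png')"
```

```text
t 20.0 pos [ 505.  -187.    59.8] yang 6.4 tilt 0.32 F [-2.4 -2.8  5.4] M [-0.04  0.32 -0.01] w 59.9 g 29.2
plane n 6422 normal angle from up toward +x 7.4 dist 76.1 ends [66.4 68.2] [ 6.5 75.9]
plane n 1102 normal angle from up toward +x 37.0 dist 91.9 ends [84.4 51.4] [ 10.9 106.9]
```

View pics/w6.png

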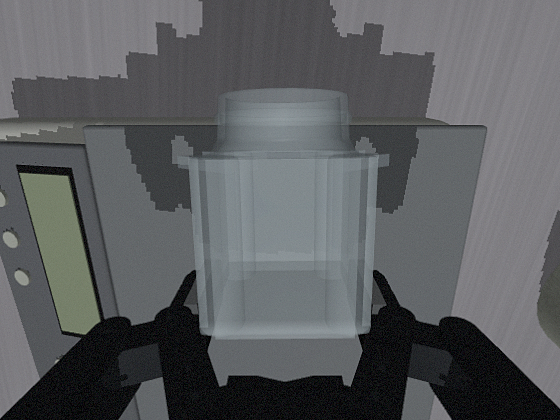

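The picture shows the jar nearly lying on the pan, body at (285,245) and mouth outward at (285,110), with 7° still to go. Lowering 9 mm.

Request:
arm_command([
  {"tx":-0.001,"ty":0,"tz":0.0025,"yaw":0,"grip":0},
  {"tx":-0.002,"ty":0,"tz":0.005,"yaw":0,"grip":0},
  {"tx":-0.003,"ty":0,"tz":0.0075,"yaw":0,"grip":0},
  {"tx":-0.003,"ty":0,"tz":0.009,"yaw":0,"grip":0},
  {"tx":-0.003,"ty":0,"tz":0.0095,"yaw":0,"grip":0},
], force=20)

```text
t: 20.6
eef_pos: [506.5, -191.8, 52.5]
orientation: [0.004, 0.666, 0.746, -0.001]
ft_force: [-5.3, -5.6, 21.0]
width: 59.7
grasp_force: 30.4
```

```bash
python3 -c "
from h import *
s,T=st();edge(s,T);tilt()"
```

```text
t 20.6 pos [ 506.5 -191.8   52.5] yang 6.5 tilt 0.51 F [-5.3 -5.6 21. ] M [-0.23  1.02  0.05] w 59.7 g 30.4
D -75.2  step_up 14.5
plane n 6518 normal angle from up toward +x -0.4 dist 75.9 ends [64.4 76.4] [ 3.1 75.9]
plane n 1179 normal angle from up toward +x 29.4 dist 95.3 ends [83.7 62.3] [ 10.6 103.4]
```

Lying flat at 0.4°. Easing off, releasing and rising to look.

Request:
arm_command([
  {"tx":-0.003,"ty":0,"tz":-0.002,"yaw":0,"grip":0},
  {"tx":-0.004,"ty":0,"tz":-0.0035,"yaw":0,"grip":0},
  {"tx":-0.004,"ty":0,"tz":-0.0035,"yaw":0,"grip":1},
  {"tx":-0.004,"ty":0,"tz":-0.0035,"yaw":0,"grip":1},
  {"tx":-0.004,"ty":0,"tz":-0.0035,"yaw":0,"grip":1},
  {"tx":-0.004,"ty":0,"tz":-0.0035,"yaw":0,"grip":1},
  {"tx":-0.004,"ty":0,"tz":-0.0035,"yaw":0,"grip":1},
  {"tx":-0.004,"ty":0,"tz":-0.015,"yaw":0,"grip":1},
  {"tx":-0.004,"ty":0,"tz":-0.045,"yaw":0,"grip":1},
  {"tx":0.02,"ty":0,"tz":-0.065,"yaw":0,"grip":1},
  {"tx":0.046,"ty":0,"tz":-0.065,"yaw":0,"grip":1},
  {"tx":0.046,"ty":0,"tz":-0.065,"yaw":0,"grip":1},
  {"tx":0.046,"ty":0,"tz":-0.065,"yaw":0,"grip":1},
], force=20)

```text
t: 21.95
eef_pos: [498.7, -141.5, 114.9]
orientation: [0.001, 0.666, 0.746, -0.0]
ft_force: [0.0, -0.1, 0.2]
width: 85.5
grasp_force: 0.0
```

```bash
cat >> h.py <<'E'
def topface(z,c=None):
    s=status.sense(); T=Rm(s['orientation']); f=grab('wrist')
    uu,vv=np.meshgrid(np.arange(0,560,2),np.arange(0,420,2)); uv=np.c_[uu.ravel(),vv.ravel()]
    uv=uv[f['range_z'][uv[:,1],uv[:,0]]>0]; P=depthpt(f,uv); Q=(P-s['eef_pos'])@T
    k=(np.abs(P[:,2]-z)<4)&(np.abs(Q[:,1])<36)&(np.abs(Q[:,0])<80)
    print('top',k.sum(),'z %.1f'%np.median(P[k,2]),'tool x',np.percentile(Q[k,0],[1,99]).round(1),'y',np.percentile(Q[k,1],[1,99]).round(1),cv2.minAreaRect(Q[k,:2].astype(np.float32)))
E
python3 -c "
from h import *
s,T=st();edge(s,T);topface(125)"
```

```text
t 21.95 pos [ 498.7 -141.5  114.9] yang 6.5 tilt 0.07 F [ 0.  -0.1  0.2] M [-0.04 -0.01  0.04] w 85.5 g 0.0
D -24.3  step_up -47.9
top 2664 z 125.3 tool x [-46.8  14.1] y [-27.8  28.5] ((-11.070280075073242, 0.42205238342285156), (58.22105407714844, 73.81788635253906), 89.33360290527344)
```

The top face spans tool x −46.8 (base) to 14.1 (shoulder), so the fingers sit 47 mm from the base. That's what I want for the second roll. Descending for an 11 mm overlap and gripping.

Request:
arm_command([
  {"tx":0,"ty":0,"tz":0.015,"yaw":0,"grip":1},
  {"tx":0,"ty":0,"tz":0.032,"yaw":0,"grip":1},
  {"tx":0,"ty":0,"tz":0.032,"yaw":0,"grip":1},
  {"tx":0,"ty":0,"tz":0.032,"yaw":0,"grip":0},
  {"tx":0,"ty":0,"tz":0.032,"yaw":0,"grip":0},
  {"tx":0,"ty":0,"tz":0.032,"yaw":0,"grip":0},
  {"tx":0,"ty":0,"tz":0.032,"yaw":0,"grip":0},
  {"tx":0,"ty":0,"tz":0.032,"yaw":0,"grip":0},
  {"tx":0,"ty":0,"tz":0.032,"yaw":0,"grip":0},
  {"tx":0,"ty":0,"tz":0.025,"yaw":0,"grip":0},
  {"tx":0,"ty":0,"tz":0.012,"yaw":0,"grip":0},
  {"tx":0,"ty":0,"tz":0.012,"yaw":0,"grip":0},
], force=20)

```text
t: 23.2
eef_pos: [500.0, -142.0, 104.2]
orientation: [0.002, 0.666, 0.746, 0.001]
ft_force: [-0.4, -0.5, -1.4]
width: 59.8
grasp_force: 23.0
```

```bash
python3 -c "
from h import *
s,T=st();edge(s,T);tilt()"
```

```text
t 23.2 pos [ 500.  -142.   104.2] yang 6.4 tilt 0.21 F [-0.4 -0.5 -1.4] M [-0.04  0.04  0.03] w 59.8 g 23.0
D -25.0  step_up -37.2
plane n 2693 normal angle from up toward +x -0.1 dist 45.5 ends [14.4 45.5] [-44.5  45.5]
plane n 1486 normal angle from up toward +x 89.4 dist 13.2 ends [13.1  4.1] [ 12.  108.6]
```

Held level. Going outside the edge again, lowering, and rolling by pushing the base's lower part against the pan edge.

Request:
arm_command([
  {"tx":0.03,"ty":0,"tz":-0.002,"yaw":0,"grip":0},
  {"tx":0.06,"ty":0,"tz":-0.002,"yaw":0,"grip":0},
  {"tx":0.085,"ty":0,"tz":0,"yaw":0,"grip":0},
  {"tx":0.085,"ty":0,"tz":0.012,"yaw":0,"grip":0},
  {"tx":0.085,"ty":0,"tz":0.0275,"yaw":0,"grip":0},
  {"tx":0.078,"ty":0,"tz":0.0275,"yaw":0,"grip":0},
  {"tx":0.071,"ty":0,"tz":0.0275,"yaw":0,"grip":0},
  {"tx":0.067,"ty":0,"tz":0.0235,"yaw":0,"grip":0},
  {"tx":0.062,"ty":0,"tz":0.02,"yaw":0,"grip":0},
  {"tx":0.057,"ty":0,"tz":0.017,"yaw":0,"grip":0},
  {"tx":0.052,"ty":0,"tz":0.0145,"yaw":0,"grip":0},
  {"tx":0.0465,"ty":0,"tz":0.0125,"yaw":0,"grip":0},
  {"tx":0.041,"ty":0,"tz":0.011,"yaw":0,"grip":0},
  {"tx":0.0355,"ty":0,"tz":0.01,"yaw":0,"grip":0},
  {"tx":0.03,"ty":0,"tz":0.009,"yaw":0,"grip":0},
  {"tx":0.0245,"ty":0,"tz":0.009,"yaw":0,"grip":0},
  {"tx":0.0245,"ty":0,"tz":0.009,"yaw":0,"grip":0},
], force=20)

```text
t: 24.95
eef_pos: [496.0, -118.3, 93.9]
orientation: [0.0, 0.667, 0.745, -0.0]
ft_force: [-2.3, 2.1, 2.9]
width: 59.4
grasp_force: 23.3
```

```bash
python3 -c "
from h import *
s,T=st();edge(s,T);tilt()"
```

```text
t 24.95 pos [ 496.  -118.3   93.9] yang 6.4 tilt 0.05 F [-2.3  2.1  2.9] M [ 0.53  0.57 -0.01] w 59.4 g 23.3
D -0.9  step_up -26.9
plane n 1346 normal angle from up toward +x 89.2 dist 13.5 ends [ 13.8 -21. ] [ 12.1 108.5]
plane n 974 normal angle from up toward +x 89.4 dist 19.2 ends [ 19.4 -15.7] [ 18.1 107.2]
```

Request:
arm_command([
  {"tx":-0.0055,"ty":0,"tz":0.0003,"yaw":0,"grip":0},
  {"tx":-0.011,"ty":0,"tz":0.001,"yaw":0,"grip":0},
  {"tx":-0.017,"ty":0,"tz":0.002,"yaw":0,"grip":0},
  {"tx":-0.0225,"ty":0,"tz":0.004,"yaw":0,"grip":0},
  {"tx":-0.028,"ty":0,"tz":0.0065,"yaw":0,"grip":0},
  {"tx":-0.033,"ty":0,"tz":0.009,"yaw":0,"grip":0},
  {"tx":-0.033,"ty":0,"tz":0.009,"yaw":0,"grip":0},
], force=20)

```text
t: 25.7
eef_pos: [500.3, -152.0, 84.9]
orientation: [0.002, 0.666, 0.746, -0.0]
ft_force: [-1.9, 0.3, 5.1]
width: 60.1
grasp_force: 25.9
```

```bash
python3 -c "
from h import *
s,T=st();edge(s,T);tilt();f=grab('wrist');g=grab('scene')
o=np.zeros((420,800,3),np.uint8); o[:420,:420]=f['img'][:,70:490]; o[:338,420:800]=cv2.resize(g['img'][130:290,80:260],(380,338),interpolation=cv2.INTER_CUBIC)
cv2.imwrite('pics/p7.png',o[:,:,::-1])"
```

```text
t 25.7 pos [ 500.3 -152.    84.9] yang 6.4 tilt 0.19 F [-1.9  0.3  5.1] M [0.16 0.56 0.03] w 60.1 g 25.9
D -34.9  step_up -17.9
plane n 1671 normal angle from up toward +x 23.0 dist 3.0 ends [ 39.8 -13.6] [-9.9  7.5]
plane n 1380 normal angle from up toward +x 92.8 dist 7.0 ends [ 7.  -1.5] [ 12.3 108.9]
```

View pics/p7.png

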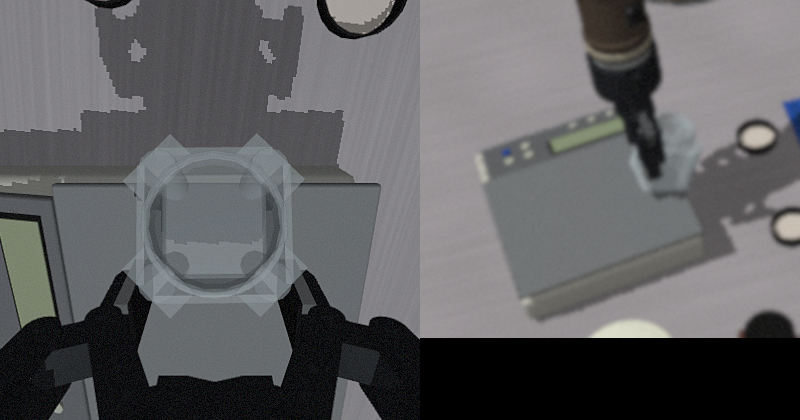

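The picture shows the mouth now up at (213,220), with the base about 23° short of flat. Carrying it over the pan centre and pressing the low edge down flat.

Request:
arm_command([
  {"tx":0,"ty":0,"tz":-0.008,"yaw":0,"grip":0},
  {"tx":-0.02,"ty":0.001,"tz":-0.012,"yaw":0,"grip":0},
  {"tx":-0.05,"ty":0.001,"tz":-0.012,"yaw":0,"grip":0},
  {"tx":-0.08,"ty":0.001,"tz":-0.012,"yaw":0,"grip":0},
  {"tx":-0.093,"ty":0.001,"tz":-0.012,"yaw":0,"grip":0},
  {"tx":-0.093,"ty":0.001,"tz":-0.005,"yaw":0,"grip":0},
  {"tx":-0.093,"ty":0.001,"tz":0.001,"yaw":0,"grip":0},
  {"tx":-0.094,"ty":0.001,"tz":0.003,"yaw":0,"grip":0},
  {"tx":-0.095,"ty":0.001,"tz":0.005,"yaw":0,"grip":0},
  {"tx":-0.096,"ty":0.001,"tz":0.007,"yaw":0,"grip":0},
  {"tx":-0.098,"ty":0.001,"tz":0.009,"yaw":0,"grip":0},
  {"tx":-0.1,"ty":0.001,"tz":0.0105,"yaw":0,"grip":0},
  {"tx":-0.1,"ty":0.001,"tz":0.0105,"yaw":0,"grip":0},
], force=20)

```text
t: 27.15
eef_pos: [514.3, -253.0, 78.1]
orientation: [0.005, 0.665, 0.747, -0.001]
ft_force: [-3.6, -8.1, 14.8]
width: 59.5
grasp_force: 32.1
```

```bash
cat >> h.py <<'E'
def tilt2(xm=-25):
    global jarpts
    j=jarpts; jarpts=lambda r:(lambda P:P[(P[:,0]>xm)&(P[:,2]<36)&(np.abs(P[:,1])<20)])(j(r)); tilt(); jarpts=j
E
python3 -c "
from h import *
s,T=st();edge(s,T);tilt2()"
```

```text
t 27.15 pos [ 514.3 -253.    78.1] yang 6.6 tilt 0.58 F [-3.6 -8.1 14.8] M [-0.86  0.81  0.18] w 59.5 g 32.1
D -136.8  step_up -11.1
plane n 2032 normal angle from up toward +x 179.5 dist 9.5 ends [109.2  -8.6] [52.6 -9. ]
plane n 1273 normal angle from up toward +x 12.8 dist 6.9 ends [ 80.8 -11.3] [-4.7  8.2]
```

Request:
arm_command([
  {"tx":-0.003,"ty":0,"tz":0,"yaw":0,"grip":0},
  {"tx":-0.006,"ty":0,"tz":0.001,"yaw":0,"grip":0},
  {"tx":-0.009,"ty":0,"tz":0.002,"yaw":0,"grip":0},
  {"tx":-0.012,"ty":0,"tz":0.002,"yaw":0,"grip":0},
  {"tx":-0.015,"ty":0,"tz":0.002,"yaw":0,"grip":0},
  {"tx":-0.015,"ty":0,"tz":0.002,"yaw":0,"grip":0},
], force=20)

```text
t: 27.8
eef_pos: [513.4, -263.0, 71.6]
orientation: [-0.001, 0.666, 0.746, 0.001]
ft_force: [0.6, 3.9, 4.3]
width: 59.3
grasp_force: 31.6
```

```bash
python3 -c "
from h import *
s,T=st();edge(s,T);tilt2();f=grab('wrist','w8.png')"
```

```text
t 27.8 pos [ 513.4 -263.    71.6] yang 6.4 tilt 0.08 F [0.6 3.9 4.3] M [ 0.88 -0.16 -0.09] w 59.3 g 31.6
D -146.7  step_up -4.6
plane n 2095 normal angle from up toward +x -179.8 dist 2.9 ends [109.9  -3.4] [56.8 -3.1]
plane n 965 normal angle from up toward +x 5.7 dist 7.7 ends [108.9  -3.1] [-0.1  7.8]
```

View pics/w8.png

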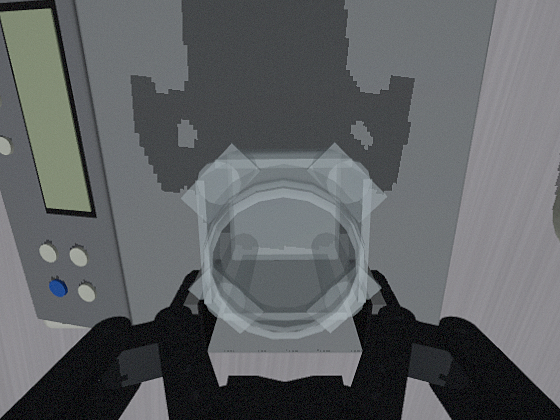

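The wrist picture shows the jar mouth up on the pan, with its rim at (285,260). I'll measure the rim plane for the tilt left.

```bash
cat >> h.py <<'E'
def rim(lo=110,hi=165):
    s=status.sense(); T=Rm(s['orientation']); f=grab('wrist')
    uu,vv=np.meshgrid(np.arange(190,385),np.arange(100,400)); uv=np.c_[uu.ravel(),vv.ravel()]
    uv=uv[f['range_z'][uv[:,1],uv[:,0]]>0]; P=depthpt(f,uv); Q=(P-s['eef_pos'])@T
    k=(P[:,2]>lo)&(P[:,2]<hi)&(np.abs(Q[:,1])<26); P=P[k];Q=Q[k]
    h=np.histogram(P[:,2],np.arange(lo,hi,3)); print(dict(zip(h[1].astype(int).tolist(),h[0].tolist())))
    # profile: max height per tool-x bin
    for x in range(-20,70,6):
        m=np.abs(Q[:,0]-x)<3
        if m.sum()>10: print(x,np.percentile(P[m,2],[50,97]).round(1),m.sum())
E
python3 -c "
from h import *
rim()"
```

```text
{110: 474, 113: 464, 116: 479, 119: 488, 122: 2575, 125: 2873, 128: 1151, 131: 285, 134: 583, 137: 1318, 140: 1312, 143: 1970, 146: 2977, 149: 1418, 152: 0, 155: 48, 158: 184, 161: 504}
-2 [131.1 132.1] 89
4 [118.6 131.3] 1348
10 [147.8 164.9] 1129
16 [144.4 164. ] 4354
22 [146.5 150.6] 1312
28 [146.9 149.7] 848
34 [147.5 149.1] 648
40 [147.  148.5] 596
46 [141.2 147.7] 993
52 [137.2 147. ] 2084
58 [127.8 146.3] 4351
64 [124.3 125.6] 1704
```

Request:
arm_command([
  {"tx":-0.002,"ty":0,"tz":0.002,"yaw":0,"grip":0},
  {"tx":-0.004,"ty":0,"tz":0.004,"yaw":0,"grip":0},
  {"tx":-0.006,"ty":0,"tz":0.006,"yaw":0,"grip":0},
  {"tx":-0.007,"ty":0,"tz":0.007,"yaw":0,"grip":0},
  {"tx":-0.007,"ty":0,"tz":0.007,"yaw":0,"grip":0},
], force=20)

```text
t: 28.45
eef_pos: [513.6, -270.6, 65.4]
orientation: [-0.001, 0.666, 0.746, 0.0]
ft_force: [-1.5, 6.5, 10.4]
width: 59.7
grasp_force: 33.1
```

```bash
python3 -c "
from h import *
s,T=st();edge(s,T);rim()"
```

```text
t 28.45 pos [ 513.6 -270.6   65.4] yang 6.4 tilt 0.12 F [-1.5  6.5 10.4] M [1.16 0.24 0.03] w 59.7 g 33.1
D -154.3  step_up 1.6
{110: 721, 113: 696, 116: 623, 119: 637, 122: 2470, 125: 3733, 128: 1382, 131: 1153, 134: 911, 137: 2059, 140: 1667, 143: 4798, 146: 735, 149: 50, 152: 188, 155: 519, 158: 1323, 161: 1537}
4 [115.2 122.1] 1017
10 [146.3 164.6] 5138
16 [142.9 164.4] 4652
22 [142.  161.5] 1353
28 [143.4 146.3] 866
34 [145.1 146.3] 552
40 [144.9 146.4] 691
46 [139.5 146.3] 1474
52 [139.  146.3] 3449
58 [126.4 145.2] 4475
64 [124.4 126.1] 2129
```

The rim is level at a constant 146.3 mm, so the jar stands flat. Easing off, releasing and rising.

Request:
arm_command([
  {"tx":0.002,"ty":0,"tz":-0.001,"yaw":0,"grip":0},
  {"tx":0.003,"ty":0,"tz":-0.002,"yaw":0,"grip":0},
  {"tx":0.003,"ty":0,"tz":-0.002,"yaw":0,"grip":1},
  {"tx":0.003,"ty":0,"tz":-0.002,"yaw":0,"grip":1},
  {"tx":0.003,"ty":0,"tz":-0.002,"yaw":0,"grip":1},
  {"tx":0.003,"ty":0,"tz":-0.002,"yaw":0,"grip":1},
  {"tx":0.003,"ty":0,"tz":-0.002,"yaw":0,"grip":1},
  {"tx":0.003,"ty":0,"tz":-0.015,"yaw":0,"grip":1},
  {"tx":0.003,"ty":0,"tz":-0.04,"yaw":0,"grip":1},
  {"tx":0.003,"ty":0,"tz":-0.075,"yaw":0,"grip":1},
  {"tx":0.003,"ty":0,"tz":-0.1,"yaw":0,"grip":1},
  {"tx":-0.03,"ty":0,"tz":-0.12,"yaw":0,"grip":1},
  {"tx":-0.03,"ty":0,"tz":-0.12,"yaw":0,"grip":1},
  {"tx":-0.03,"ty":0,"tz":-0.12,"yaw":0,"grip":1},
], force=20)

```text
t: 29.9
eef_pos: [517.8, -301.7, 186.3]
orientation: [0.001, 0.667, 0.745, 0.0]
ft_force: [-0.1, 1.5, -0.1]
width: 85.3
grasp_force: 0.0
```

```bash
python3 -c "
from h import *
s,T=st(); f=grab('wrist','w9.png')
uu,vv=np.meshgrid(np.arange(0,560,2),np.arange(0,420,2)); uv=np.c_[uu.ravel(),vv.ravel()]
uv=uv[f['range_z'][uv[:,1],uv[:,0]]>0]; P=depthpt(f,uv)
q=P[:,:2]-[509.7,-226.9]; u=np.array([-.1122,.9937]);a=np.array([.9937,.1122])
for z,w in((145,3),(124,5)):
  k=(np.abs(P[:,2]-z)<w)&(np.abs(q@u)<60)&(np.abs(q@a)<60); print(z,k.sum(),'along-x',np.percentile((q@a)[k],[1,99]).round(1),'along-y',np.percentile((q@u)[k],[1,99]).round(1),cv2.minAreaRect(P[k][:,:2].astype(np.float32)))
k=(P[:,2]>141)&(np.abs(q@u)<40)&(np.abs(q@a)<40); A=np.c_[q[k],np.ones(k.sum())]; print('rim slope',np.linalg.lstsq(A,P[k,2],rcond=None)[0])
"
```

```text
t 29.9 pos [ 517.8 -301.7  186.3] yang 6.3 tilt 0.13 F [-0.1  1.5 -0.1] M [-0.07  0.06 -0.  ] w 85.3 g 0.0
145 309 along-x [-23.5  22. ] along-y [-32.8  14. ] ((510.0247802734375, -236.3963165283203), (45.87322998046875, 46.97826385498047), 6.502960681915283)
124 890 along-x [-33.3  32.5] along-y [-42.4  23.8] ((510.2582092285156, -236.4508056640625), (69.12528228759766, 69.64884185791016), 7.256558895111084)
rim slope [-5.35211580e-04  3.13946807e-03  1.45202099e+02]
```

View pics/w9.png

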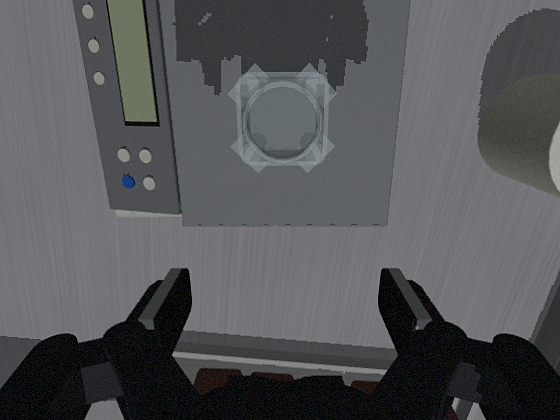

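The jar stands upright and level on the pan (rim at (283,122)). It's 9 mm off centre along y, so I'll regrip it square and shift it.

Request:
arm_command([
  {"tx":0.03,"ty":0,"tz":0,"yaw":0,"grip":1},
  {"tx":0.066,"ty":0,"tz":0,"yaw":0,"grip":1},
  {"tx":0.066,"ty":0,"tz":0.01,"yaw":0,"grip":1},
  {"tx":0.066,"ty":0,"tz":0.045,"yaw":0,"grip":1},
  {"tx":0.066,"ty":0,"tz":0.085,"yaw":0,"grip":1},
  {"tx":0.066,"ty":0,"tz":0.115,"yaw":0,"grip":1},
  {"tx":0.066,"ty":0,"tz":0.125,"yaw":0,"grip":1},
  {"tx":0.066,"ty":0,"tz":0.125,"yaw":0,"grip":1},
  {"tx":0.066,"ty":0,"tz":0.125,"yaw":0,"grip":1},
  {"tx":0.066,"ty":0,"tz":0.125,"yaw":0,"grip":0},
  {"tx":0.066,"ty":0,"tz":0.125,"yaw":0,"grip":0},
  {"tx":0.066,"ty":0,"tz":0.125,"yaw":0,"grip":0},
  {"tx":0.066,"ty":0,"tz":0.125,"yaw":0,"grip":0},
  {"tx":0.066,"ty":0,"tz":0.125,"yaw":0,"grip":0},
  {"tx":0.066,"ty":0,"tz":0.125,"yaw":0,"grip":0},
], force=25)

```text
t: 31.45
eef_pos: [510.4, -236.5, 62.3]
orientation: [0.001, 0.666, 0.746, -0.0]
ft_force: [-4.7, -0.6, 7.3]
width: 59.7
grasp_force: 28.8
```

```bash
python3 -c "
from h import *
s,T=st();edge(s,T)"
```

```text
t 31.45 pos [ 510.4 -236.5   62.3] yang 6.4 tilt 0.12 F [-4.7 -0.6  7.3] M [-0.06  0.55 -0.01] w 59.7 g 28.8
D -120.0  step_up 4.7
```

Request:
arm_command([
  {"tx":0,"ty":0,"tz":-0.003,"yaw":0,"grip":0},
  {"tx":0,"ty":0,"tz":-0.007,"yaw":0,"grip":0},
  {"tx":0.005,"ty":0,"tz":-0.007,"yaw":0,"grip":0},
  {"tx":0.0095,"ty":0,"tz":-0.007,"yaw":0,"grip":0},
  {"tx":0.0095,"ty":0,"tz":-0.007,"yaw":0,"grip":0},
  {"tx":0.0095,"ty":0,"tz":-0.004,"yaw":0,"grip":0},
  {"tx":0.0095,"ty":0,"tz":-0.002,"yaw":0,"grip":0},
  {"tx":0.0095,"ty":0,"tz":-0.001,"yaw":0,"grip":0},
  {"tx":0.0095,"ty":0,"tz":0,"yaw":0,"grip":0},
  {"tx":0.0095,"ty":0,"tz":0,"yaw":0,"grip":0},
], force=25)

```text
t: 32.45
eef_pos: [509.0, -225.7, 62.3]
orientation: [-0.001, 0.666, 0.746, -0.0]
ft_force: [-6.9, 4.3, 16.0]
width: 59.7
grasp_force: 29.5
```

```bash
python3 -c "
from h import *
s,T=st();edge(s,T)"
```

```text
t 32.45 pos [ 509.  -225.7   62.3] yang 6.4 tilt 0.09 F [-6.9  4.3 16. ] M [0.6  0.79 0.06] w 59.7 g 29.5
D -109.1  step_up 4.7
```

Set down, with 16 N of contact. Easing off, releasing, rising clear and checking.

Request:
arm_command([
  {"tx":0,"ty":0,"tz":-0.0015,"yaw":0,"grip":0},
  {"tx":0,"ty":0,"tz":-0.0015,"yaw":0,"grip":0},
  {"tx":0,"ty":0,"tz":-0.0015,"yaw":0,"grip":1},
  {"tx":0,"ty":0,"tz":-0.0015,"yaw":0,"grip":1},
  {"tx":0,"ty":0,"tz":-0.0015,"yaw":0,"grip":1},
  {"tx":0,"ty":0,"tz":-0.0015,"yaw":0,"grip":1},
  {"tx":0,"ty":0,"tz":-0.0015,"yaw":0,"grip":1},
  {"tx":0,"ty":0,"tz":-0.0015,"yaw":0,"grip":1},
  {"tx":0,"ty":0,"tz":-0.015,"yaw":0,"grip":1},
  {"tx":0,"ty":0,"tz":-0.045,"yaw":0,"grip":1},
  {"tx":0,"ty":0,"tz":-0.085,"yaw":0,"grip":1},
  {"tx":0,"ty":0,"tz":-0.125,"yaw":0,"grip":1},
  {"tx":-0.03,"ty":0,"tz":-0.125,"yaw":0,"grip":1},
  {"tx":-0.065,"ty":0,"tz":-0.125,"yaw":0,"grip":1},
  {"tx":-0.065,"ty":0,"tz":-0.125,"yaw":0,"grip":1},
  {"tx":-0.065,"ty":0,"tz":-0.125,"yaw":0,"grip":1},
], force=20)

```text
t: 34.05
eef_pos: [516.1, -291.0, 185.4]
orientation: [0.0, 0.667, 0.745, 0.0]
ft_force: [0.3, 0.5, 0.4]
width: 85.5
grasp_force: 0.0
```

```bash
python3 -c "
from h import *
s,T=st(); f=grab('wrist')
uu,vv=np.meshgrid(np.arange(0,560,2),np.arange(0,420,2)); uv=np.c_[uu.ravel(),vv.ravel()]
uv=uv[f['range_z'][uv[:,1],uv[:,0]]>0]; P=depthpt(f,uv)
q=P[:,:2]-[509.7,-226.9]; u=np.array([-.1122,.9937]);a=np.array([.9937,.1122])
for z,w in((145,3),(124,5)):
  k=(np.abs(P[:,2]-z)<w)&(np.abs(q@u)<60)&(np.abs(q@a)<60); print(z,k.sum(),cv2.minAreaRect(P[k][:,:2].astype(np.float32)))
k=(P[:,2]>141)&(np.abs(q@u)<40)&(np.abs(q@a)<40); A=np.c_[q[k],np.ones(k.sum())]; print('rim slope',np.linalg.lstsq(A,P[k,2],rcond=None)[0])
# pan extents, wrist view
k=(np.abs(P[:,2]-65.3)<3)&(np.abs(q@u)<130)&(np.abs(q@a)<110); print('pan a',np.percentile((q@a)[k],[.5,99.5]).round(1),'u',np.percentile((q@u)[k],[.5,99.5]).round(1))
"
```

```text
t 34.05 pos [ 516.1 -291.   185.4] yang 6.3 tilt 0.03 F [0.3 0.5 0.4] M [ 0.05  0.   -0.02] w 85.5 g 0.0
145 317 ((509.9721374511719, -225.3735809326172), (46.81113815307617, 46.759769439697266), 7.142806529998779)
124 909 ((510.0853576660156, -225.5500946044922), (70.29026794433594, 68.99408721923828), 6.064032554626465)
rim slope [-1.74132510e-03  8.60118541e-03  1.45177056e+02]
pan a [-93.   94.7] u [-108.3   84.3]
```

The jar is upright and level, within 2 mm of the pan's centre, and nothing is touching it. Handing in.

```bash
python3 -c "
from plant import r
print(r.sign_off())"
```

```text
the job is handed in; nothing more can be done
None
```

The square jar now stands mouth up and level on the scale's steel pan, within about 2 mm of its centre, released and handed in at 34 s; I didn't re-photograph the bystanders after the last move.

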